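# Nip a terminal in the ratchet crimping press

## Robot

A 7-joint arm with a two-finger parallel gripper is mounted at the origin on the work surface. World frame = base frame: x ahead of the robot, y to its left, z up, the work surface at z = 0. Lengths are in m, angles in rad, forces in N, time in s.
With the tool pointing down it reaches from about 0.425 to 0.925 m from the base axis. Payload 6.8 kg.
Tool frame: the origin (TCP) lies on the centre line of the jaws, within the pads' length; the fingertips stand 19 mm ahead of it and the grasp point (between the pads) is the TCP (r.tip_extent is the y of the fingertips in the tool frame, in m); y points along the fingers, z is the direction in which the jaws open and shut, and the axes are right-handed (so a half turn about y gives the same grasp; the last joint's range is limited). The gripper opens to 85 mm and grips with 20 to 120 N. Pads are 22 mm wide; open, the fingers measure 114 mm over their backs; the gripper's body (76 mm by 85 mm) begins 54 mm behind the grasp point. The pads swing forward as they close: fully open they stand 13 mm farther back than shut.
Start: joints at [1.224, 0.477, 0.022, 1.555, -0.011, 1.109, -0.083], TCP at [0.16, -0.656, 0.25] pointing down, gripper open.
Joint ranges: [-2.96, 2.96], [-0.34, 2.1], [-1.41, 1.46], [0.24, 2.44], [-1.37, 4.51], [0.17, 1.92], [-2.96, 2.96]. Speed limits (rad/s): [2.39, 2.39, 3.14, 3.14, 3.14, 3.14, 3.14].

## Interface

Orientations are given as a rotation vector (axis times angle).
In Python, from bench import r gives the robot as it stands. The module is installed in compiled form; this text tells all that it offers.
- The arm moves only by the tool jog_arm, never from a script. Its argument "motion" is a list of rows, each a list of 3 entries, a list of its own where there are three numbers: the opening, from 0 (shut) to 1 (fully open), then the shift along the tool's x, y, z in m, then the turn, a rotation vector about the tool's x, y, z in degrees. A call has 1 to 10 rows; each row shifts and turns the commanded pose from where the row before left it, along the tool's axes as they then stand; what a row does not reach is not made up. A row lasts 1/12 s, in which the tool goes at most 41.7 mm and 7.16 degrees, less where a joint would pass 70% of its speed; a pose out of reach is approached as far as the arm can. A call with a gripper value outside its range is refused whole. The fingers move at their own pace and stop on an object; "force" is the grip in N (left out, the last holds). Time passes only in rows, so rows that do not move let the fingers close. It gives the time, the measured TCP pose, the force and the opening at its end, in the units of the state.
- r.get_obs(): the state, without advancing time (a new reading comes with each control period).
- r.grab_frame(name): name is "scene" or "top" or "wrist"; returns a dict with "image" (480x640x3 uint8, red, green, blue), "range_z" (480x640 float32, m along the optical axis (not along the pixel's ray), 0 where there is no reading), "fx", "fy", "cx", "cy" (pixels), "xyz" and "orientation" of the camera in the world. Camera axes: x right, y down, z forward; pixel columns grow to the right and rows downward; lengths in m; the calibration is good to about 2 mm. The wrist camera is an equidistant fisheye: a pixel r from the principal point sees the ray r / f radians off the axis. A picture is of the moment at which its call begins.
- r.hand_in(): hands the job in, once; it reports no verdict.
The state is a dict: "clock": time; "joints": joint angles; "qvel": joint speeds; "tau": joint torques, N m; "tcp_pos": TCP position; "orientation": TCP orientation; "contact_force": force on the tool from outside, world axes, zero at the start; "moment": the same for the moment, N m; "grip_width": finger opening in m.
Only numpy, scipy, OpenCV 4.12 (cv2) and the standard library are available. Lean on these libraries where they do the work, as an engineer would, in place of code of your own. Each camera call takes 0.05 s, during which the arm holds its last target.

## Task

A ring terminal lies ready in the die of the bench crimping press. Take the lever by its red grip, bring it down through its free travel until you feel the ratchet take up, and go on by feel for exactly three clicks, so that the dies nip the terminal without crimping it; a fourth click would crush it. Finish with the lever still in your hand, held at the third click while I feed the wire in from my side, and leave the other things on the bench where they are.

Things in the scene. Friction and masses are not known exactly. Their poses are not given: they have to be found in the camera images.
- press: Grey bench crimping press, bolted down. Origin: centre of the underside of its base (160 x 150 x 18 mm); z up; head 82 mm wide, its top 261 mm up. Dies, toothed rack and lever sit on its +x side, which looks away from the robot (yaw within 20 degrees); the lever swings in its y-z plane and points to its +y. Column on its -x side.
- pivot (a point): The lever's hinge axis (along the press's x), in the plane of the lever: 78 mm to the press's +x and 215 mm up from its origin. Feel of the lever at the grip: 3 to 5 N in the free travel, growing slowly; at the take-up it rises by about 3 N; on every tooth it climbs to between 11 and 19 N.
- grip (a point): Middle of the lever's red plastic grip, a round bar 26 mm thick (ribs 27) and 108 mm long lying along the lever; the point is on its centre line, 200 mm from the hinge axis (grip from 147 to 255 mm; pawl housing up to 93 mm). Nothing stands within 60 mm to either side of it at its height.
- lever (a joint): Lever angle q in rad: 0 fully up, growing as it is pushed down, range 0 to 1.4; the lever points 0.61 - q above horizontal. It starts at 0 to 0.28 and stays by friction. The ratchet takes up between 0.28 and 0.50, different every time; first click about 0.13 rad later, then one every 0.125 rad (25 mm at the grip). It cannot go back over a click.
- rack_centre (a point): Centre of the toothed rack, on the lever's hinge axis (same place as the pivot): a dark sector, 8 brass teeth at 60 mm radius, clamped up to 0.1 rad higher or lower on the press's head. Axes: the press's, turned about x by that. A click: the pawl drops off a tooth's edge; within 3 to 8 mm at the grip the push falls by 8 to 15 N to under a third, then climbs again (a dip by half is stick-slip).
- screwdriver: Screwdriver with a yellow handle, 190 mm long, lying on the bench under the lever. Leave it alone.
- terminal_box: Clear open box with terminals, 110 x 160 x 28 mm, on the press's -y side. Leave it alone.
- spare_dies: Wooden block with three spare steel dies, 50 x 90 x 34 mm, in front of the press on its +x side. Leave it alone.
- multimeter: Grey hand multimeter lying flat, 175 x 85 x 45 mm, on the left of the bench. Leave it alone.
- solder_reel: Small aluminium reel standing on end, 60 mm across, 45 mm tall, on the right of the bench. Leave it alone.
- pen_pot: Square wooden pen pot, 75 x 75 x 95 mm, with pens up to 160 mm tall, on the far left of the bench. Leave it alone.
- flux_jar: Amber jar with a black cap, 50 mm across, 48 mm tall, on the left of the bench. Leave it alone.

How it is judged:
On the way:
1. the lever, worked by the fingers, has made its first click (z of grip in the frame of rack_centre below 0.011 m and contact force between the fingers and lever above 0.5 N).
At the end, for the whole second after the job is handed in: The pawl has dropped over the third tooth of the rack and not over the fourth (the lever may stand anywhere between these two clicks, 23 mm of travel at the grip), the lever is at rest (under 0.05 rad/s), and the fingers still hold or bear on it with more than 1.5 N (z of grip in the frame of rack_centre between -0.0572 and -0.0348 m and velocity of joint lever between -0.05 and 0.05 rad/s and contact force between the fingers and lever above 1.5 N); the arm keeps its last pose, push and grip.
It fails at once if a fourth click (z of grip in the frame of rack_centre below -0.0591 m).
It fails at once if another thing on the bench is pushed about (more than 20 mm) (distance of any of screwdriver, terminal_box, spare_dies, multimeter, solder_reel, pen_pot, flux_jar from where it was at the start of the episode above 0.02 m).
It also fails if it takes over 70 s, if anything falls off the work surface, if the arm or the gripper's body presses on something with over 40 N, if the wrist force passes 120 N, or if a joint passes its speed limit or range.

## Working session

There is one attempt and no reset: what is moved stays moved. The work goes in short steps, Python scripts to look and compute and a tool call to move; the robot and the scene stay as the last step left them, time stands still between calls to the robot, and variables do not carry over. Pictures are saved under pics/ and viewed, and the job is handed in when it is done.

Besides the shell and the picture viewer there is one more tool, called after ">>>" as name(argument=value, ...), one argument or row to a line, values as JSON. jog_arm: Moves the arm, as the interface text tells. Its arguments: {"type":"object","properties":{"motion":{"type":"array","items":{"type":"array"}},"force":{"type":"number"}},"required":["motion"]}

```bash
mkdir -p pics
cat > h.py <<'E'
import numpy as np,cv2
from scipy.spatial.transform import Rotation as R
from bench import r
def grab(n,tag):
    f=r.grab_frame(n); cv2.imwrite(f'pics/{tag}.png',f['image'][:,:,::-1]); np.savez(f'{tag}.npz',**{k:np.array(v) for k,v in f.items()}); return f
def pts(f):
    v,u=np.mgrid[0:480,0:640]; z=f['range_z']
    p=np.stack([(u-f['cx'])/f['fx']*z,(v-f['cy'])/f['fy']*z,z],-1)
    o=np.array(f['orientation']).astype(float)
    M=R.from_rotvec(o).as_matrix() if o.shape==(3,) else o
    return p@M.T+np.array(f['xyz'])
E
python3 - <<'E'
from h import *
print(r.get_obs(), r.tip_extent)
for n in ['scene','top']:
    f=grab(n,n+'0'); print(n,f['xyz'],f['orientation'],f['fx'],f['cx'])
    P=pts(f); im=f['image'].astype(int)
    m=(im[...,0]>120)&(im[...,1]<80)&(im[...,2]<80)&(f['range_z']>0)
    print(m.sum()); q=P[m]; print(np.percentile(q,[2,50,98],axis=0)) if m.sum() else 0
E
```

```text
{'clock': 0.0, 'joints': array([ 1.22387941,  0.47781474,  0.02232154,  1.55643626, -0.01150916,
        1.10931936, -0.08312274]), 'qvel': array([-0.00032551,  0.00025698,  0.00012349, -0.00037779,  0.00080917,
       -0.0007446 ,  0.00150404]), 'tau': array([ 6.19904113e-04, -5.96444786e+01,  1.60828080e+00, -2.81194049e+01,
        1.25420574e-02,  9.26449749e-03, -1.49616972e-05]), 'tcp_pos': array([ 0.15954297, -0.65530035,  0.24932194]), 'orientation': array([-0.25170277,  2.09671064, -2.09287437]), 'contact_force': array([ 0.01252593, -0.45776503,  0.11897223]), 'moment': array([-0.02264136, -0.0396814 ,  0.00379401]), 'grip_width': 0.08531750874051576} 0.019
scene [ 1.47485058 -0.0508815   1.29323678] [-1.82752587 -1.75690438  0.6762038 ] 609.1977673435547 332.01539353053255
305
[[ 0.26200317  0.05613678 -0.00435836]
 [ 0.55460866  0.10494134  0.29754077]
 [ 0.9885549   0.51338685  0.31544385]]
top [ 0.22877859 -0.02295651  1.59956618] [-2.15462273  2.10826147 -0.19477184] 435.6981060455089 321.5142053081176
3
[[ 0.50730603 -0.34776171  0.00937042]
 [ 0.55866974 -0.33116432  0.01332025]
 [ 0.56173896 -0.32113636  0.01592313]]
```

View pics/scene0.png

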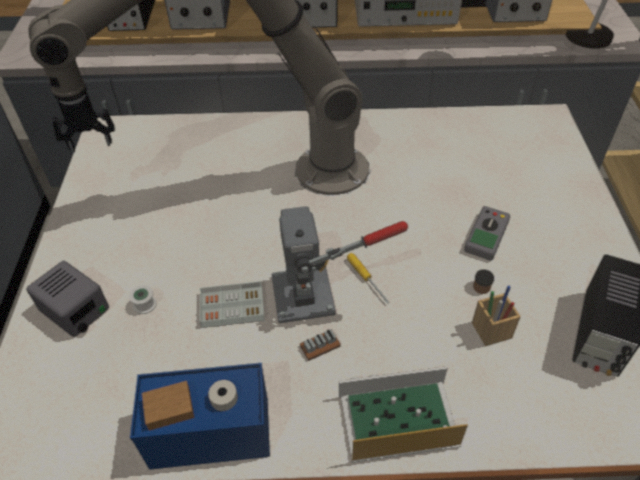

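View pics/top0.png

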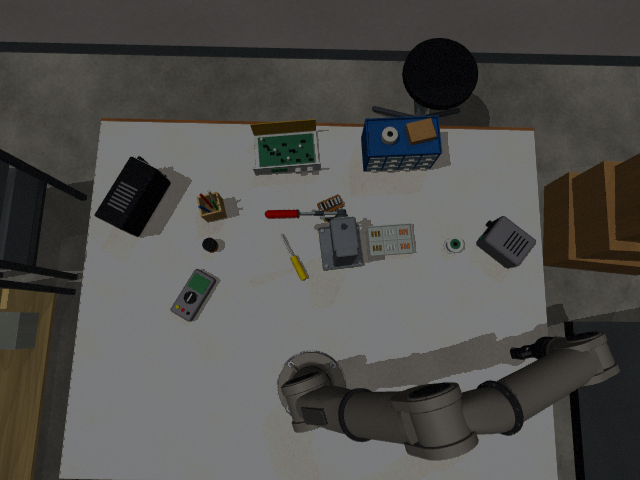

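The scene view shows the red grip from about (365,242) to (405,227). In the top view it runs from (265,213) to (298,213), with the press head at (344,235).

```bash
cat > m.py <<'E'
from h import *
def load(t): return dict(np.load(t+'.npz'))
for n,box in [('scene',(350,215,420,255)),('top',(255,203,305,223))]:
    f=load(n+'0'); P=pts(f); hsv=cv2.cvtColor(f['image'],cv2.COLOR_RGB2HSV)
    m=((hsv[...,0]<8)|(hsv[...,0]>172))&(hsv[...,1]>150)&(hsv[...,2]>50)
    b=np.zeros_like(m); b[box[1]:box[3],box[0]:box[2]]=1; m&=b
    m2=cv2.erode(m.astype(np.uint8),np.ones((3,3)))>0
    m2&=f['range_z']>0
    print(n,m.sum(),m2.sum()); v,u=np.nonzero(m); print(u.min(),u.max(),v.min(),v.max())
    q=P[m2]; c=q.mean(0); d=np.linalg.svd(q-c)[2][0]; t=(q-c)@d; print('c',c,'dir',d,'t',t.min(),t.max(), 'yaw/elev',np.arctan2(d[1],d[0]),np.arcsin(d[2]))
    # all mask extents
    q=P[m&(f['range_z']>0)];t=(q-c)@d; print(np.percentile(t,[1,99]))
f=load('top0');P=pts(f)
# top plane of head
m=(abs(P[...,2]-.261)<.008); b=np.zeros_like(m); b[205:280,315:370]=1; m&=b
m=cv2.morphologyEx(m.astype(np.uint8),cv2.MORPH_OPEN,np.ones((3,3)))
v,u=np.nonzero(m); q=P[m>0]; print('head',len(q),q.mean(0)); rc=cv2.minAreaRect((q[:,:2]*1000).astype(np.float32)); print(rc)
m=(abs(P[...,2]-.018)<.007)&(b>0); q=P[m>0]; print('base',len(q),cv2.minAreaRect((q[:,:2]*1000).astype(np.float32)))
f=load('scene0');P=pts(f); b=np.zeros((480,640),bool); b[200:330,265:345]=1
for lo,hi in [(.25,.275),(.012,.026)]:
    m=(P[...,2]>lo)&(P[...,2]<hi)&b; q=P[m]; print(lo,len(q),q.mean(0),cv2.minAreaRect((q[:,:2]*1000).astype(np.float32)))
for t,bx in [('top0',(225,180,370,290)),('scene0',(250,190,430,370))]:
    f=load(t); im=f['image'][bx[1]:bx[3],bx[0]:bx[2],::-1]; s=min(800/im.shape[1],600/im.shape[0]); cv2.imwrite(f'pics/{t}c.png',cv2.resize(im,None,fx=s,fy=s,interpolation=cv2.INTER_CUBIC))
E
python3 m.py
```

```text
scene 298 169
364 406 222 242
c [0.55669736 0.09619842 0.29749767] dir [ 0.12661893 -0.91837075 -0.37491708] t -0.04728890421001259 0.04271143686911093 yaw/elev -1.4337866814122957 -0.38430732509546106
[-0.04857964  0.04574826]
top 250 172
265 297 210 217
c [0.54769014 0.09786634 0.30107333] dir [-0.11533779  0.92927574  0.3509185 ] t -0.04883306241848236 0.045761770471565766 yaw/elev 1.6942806169516136 0.35855179950237304
[-0.05101959  0.04809112]
head 944 [ 0.48883499 -0.09858335  0.26072437]
((511.1729431152344, -90.64281463623047), (181.49533081054688, 105.89915466308594), 26.852144241333008)
base 725 ((534.1735229492188, -108.199951171875), (245.76219177246094, 192.90280151367188), 1.3113688230514526)
0.25 1462 [ 0.50290932 -0.09147861  0.25958377] ((515.9593505859375, -85.3752670288086), (195.64483642578125, 111.31944274902344), 30.39697265625)
0.012 1901 [ 0.5180424  -0.0965404   0.01782451] ((500.5103759765625, -95.6589584350586), (165.131103515625, 149.74903869628906), 8.03723430633545)
```

```bash
cat > tgt.py <<'E'
from h import *
yaw=np.radians(7.7); px=np.array([np.cos(yaw),np.sin(yaw),0]);py=np.array([-np.sin(yaw),np.cos(yaw),0]);ez=np.array([0,0,1.])
org=np.array([.5005,-.0957,0]); piv=org+.078*px+.215*ez
def grip(e): return piv+.2*(np.cos(e)*py+np.sin(e)*ez)
def rot(e,sgn=1):
    y=np.sin(e)*py-np.cos(e)*ez; z=sgn*px; return np.stack([np.cross(y,z),y,z],1)
def delta(pos,Rm):
    o=r.get_obs(); Rc=R.from_rotvec(o['orientation']).as_matrix()
    return Rc.T@(pos-o['tcp_pos']), np.degrees(R.from_matrix(Rc.T@Rm).as_rotvec())
E
python3 - <<'E'
from tgt import *
o=r.get_obs(); print(np.round(R.from_rotvec(o['orientation']).as_matrix(),3))
print(piv,grip(.37))
for s in (1,-1): print(s,delta(grip(.37),rot(.37,s)), delta(grip(.37),rot(0,s)))
# line check: surface points of grip vs pivot
for n,c in (('scene',[.5567,.0962,.2975]),('top',[.5477,.0979,.3011])):
    d=np.array(c)-piv; print(n,'px,py,z',d@px,d@py,d[2])
E
```

```text
[[-0.972 -0.     0.237]
 [-0.237  0.002 -0.972]
 [ 0.    -1.    -0.002]]
[ 0.57779669 -0.08524908  0.215     ] [0.55281289 0.09953507 0.28732309]
1 (array([-0.56068466, -0.03691867, -0.64050485]), array([-15.44900729, -82.99460423,  17.17820827])) (array([-0.56068466, -0.03691867, -0.64050485]), array([ 8.07928656e-02, -8.40171436e+01, -6.38687144e-02]))
-1 (array([-0.56068466, -0.03691867, -0.64050485]), array([-17.66998124,  94.78013567, -15.89127717])) (array([-0.56068466, -0.03691867, -0.64050485]), array([6.57176439e-02, 9.59828123e+01, 8.31317307e-02]))
scene px,py,z 0.0034052048057440385 0.18263965240476907 0.08249999999999999
top px,py,z -0.005285867476478403 0.1855301995130489 0.08609999999999998
```

View pics/scene0c.png

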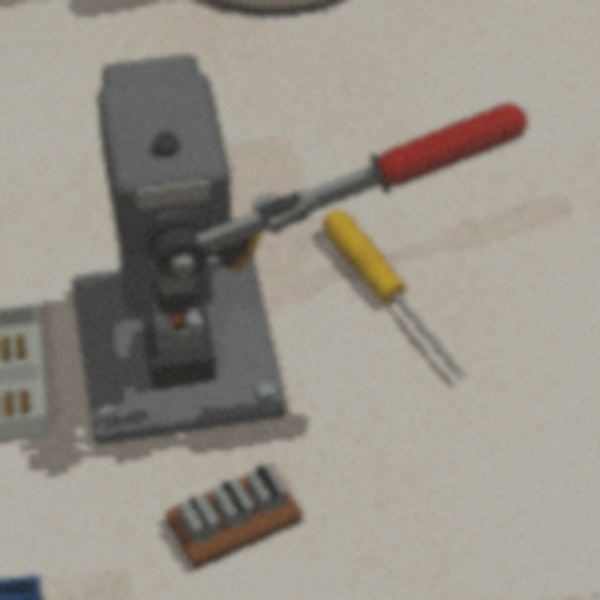

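View pics/top0c.png

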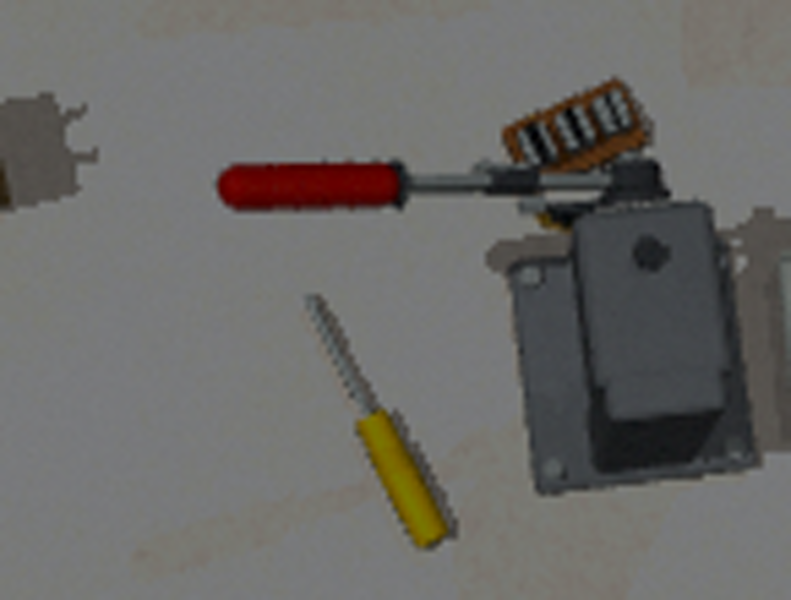

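>>> jog_arm(
  motion=[
    [1, [0, -0.04, 0], [0, 0, 0]],
    [1, [0, -0.04, 0], [0, 0, 0]],
    [1, [0, -0.04, 0], [0, 0, 0]],
    [1, [0, -0.04, 0], [0, 0, 0]],
    [1, [-0.039, 0, -0.005], [0, -3.5, 0]],
    [1, [-0.039, 0, -0.005], [0, -3.5, 0]],
    [1, [-0.039, 0, -0.005], [0, -3.5, 0]],
    [1, [-0.039, 0, -0.005], [0, -3.5, 0]],
    [1, [-0.039, 0, -0.005], [0, -3.5, 0]],
    [1, [-0.039, 0, -0.005], [0, -3.5, 0]],
  ],
)

```text
clock: 0.93
tcp_pos: [0.3649, -0.5382, 0.4096]
orientation: [-0.589, 1.875, -1.873]
contact_force: [0.6, -0.5, -0.4]
grip_width: 0.0855
```

>>> jog_arm(
  motion=[
    [1, [-0.039, 0, -0.005], [0, -3.5, 0]],
    [1, [-0.039, 0, -0.005], [0, -3.5, 0]],
    [1, [-0.039, 0, -0.005], [0, -3.5, 0]],
    [1, [-0.039, 0, -0.005], [0, -3.5, 0]],
    [1, [-0.038, 0, -0.005], [0, -3.5, 0]],
    [1, [-0.038, 0, -0.005], [0, -3.5, 0]],
    [1, [-0.038, 0, -0.005], [0, -3.5, 0]],
    [1, [-0.038, 0, -0.005], [0, -3.5, 0]],
    [1, [-0.037, 0, -0.005], [0, -3.5, 0]],
    [1, [-0.037, 0, -0.005], [0, -3.5, 0]],
  ],
)

```text
clock: 1.77
tcp_pos: [0.5664, -0.2171, 0.4097]
orientation: [-1.022, 1.464, -1.463]
contact_force: [1.0, 0.5, -0.8]
grip_width: 0.0852
```

>>> jog_arm(
  motion=[
    [1, [-0.036, 0, -0.005], [0, -3.5, 0]],
    [1, [-0.036, 0, -0.005], [0, -3.5, 0]],
    [1, [-0.035, 0, -0.005], [0, -3.5, 0]],
    [1, [-0.035, 0, -0.005], [0, -3.5, 0]],
    [1, [0, 0, 0], [0, -3.5, 0]],
    [1, [0, 0, 0], [0, -3.5, 0]],
  ],
)

```text
clock: 2.27
tcp_pos: [0.5835, -0.0734, 0.4102]
orientation: [-1.219, 1.195, -1.193]
contact_force: [0.5, -1.3, 0.4]
grip_width: 0.0854
```

```bash
sed -i 's/^org=.*/org=np.array([.5005,-.0957,0])-.003*px/' tgt.py
python3 - <<'E'
from tgt import *
o=r.get_obs(); print(o)
e=.375
G=grip(e);Rm=rot(e); up=-Rm[:,1]
print(G,delta(G+.09*up,Rm))
E
```

```text
{'clock': 2.2667, 'joints': array([ 0.42145921,  0.26943514, -0.50862009,  1.52107007,  0.13149217,
        1.38578778, -0.07537235]), 'qvel': array([ 0.11156985,  0.02053613, -0.05374623, -0.01039916,  0.04670283,
        0.00927397,  0.70854055]), 'tau': array([-3.41522053e+00, -4.74068213e+01, -5.42998195e+00, -3.04144228e+01,
       -4.33165580e-01, -4.37442865e-02, -1.06777053e+00]), 'tcp_pos': array([ 0.58354256, -0.07339468,  0.41016266]), 'orientation': array([-1.21866854,  1.19459899, -1.19322358]), 'contact_force': array([ 0.48940356, -1.31946087,  0.37922579]), 'moment': array([-0.04399976,  0.01122266, -0.01527679]), 'grip_width': 0.08536440021492259}Traceback (most recent call last):
  File "<stdin>", line 4, in <module>
  File "tgt.py", line 4, in grip
    def grip(e): return piv+.2*(np.cos(e)*py+np.sin(e)*ez)
                        ^^^
NameError: name 'piv' is not defined
```

```bash
sed -i 's/^org=.*/org=np.array([.5005,-.0957,0])-.003*px; piv=org+.078*px+.215*ez/' tgt.py
python3 - <<'E'
from tgt import *
e=.375
G=grip(e);Rm=rot(e); up=-Rm[:,1]
print(G,delta(G+.09*up,Rm))
E
```

```text
[0.54988871 0.09877245 0.28825451] (array([-0.14004653,  0.03827616, -0.02633039]), array([-1.20125584, -6.44205819, 21.41919506]))
```

>>> jog_arm(
  motion=[
    [1, [-0.035, 0, -0.0065], [0, 0, 0]],
    [1, [-0.035, 0, -0.0065], [0, 0, 0]],
    [1, [-0.035, 0.019, -0.0065], [0, 0, 0]],
    [1, [-0.035, 0.019, -0.0065], [0, 0, 0]],
    [1, [0, 0, 0], [-0.3, -1.6, 5.4]],
    [1, [0, 0, 0], [-0.3, -1.6, 5.4]],
    [1, [0, 0, 0], [-0.3, -1.6, 5.4]],
    [1, [0, 0, 0], [-0.3, -1.6, 5.4]],
    [1, [0, 0, 0], [0, 0, 0]],
    [1, [0, 0, 0], [0, 0, 0]],
  ],
)

```text
clock: 3.1
tcp_pos: [0.556, 0.061, 0.3712]
orientation: [-1.001, 1.295, -0.836]
contact_force: [-0.3, -0.1, 0.9]
grip_width: 0.0855
```

Run:
```python
from tgt import *
e=.375
G=grip(e);Rm=rot(e); up=-Rm[:,1]
print(G,delta(G+.09*up,Rm),r.get_obs()['contact_force'])
f=grab('wrist','w1');grab('scene','s1')
```

```text
[0.54988871 0.09877245 0.28825451] (array([-0.00521934,  0.00124232, -0.00105526]), array([-0.17140844, -0.76086092, -0.03134672])) [-0.2734753  -0.09184415  0.89122608]
```

View pics/w1.png

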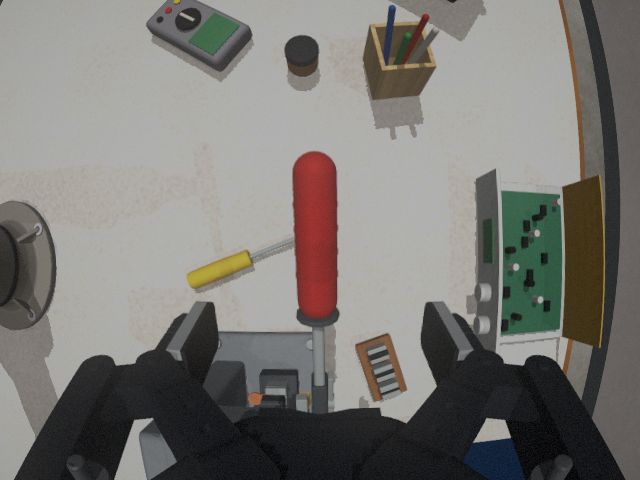

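View pics/s1.png

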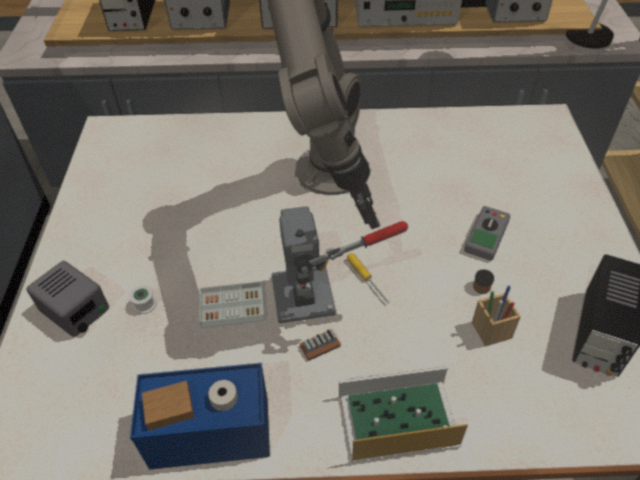

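The wrist view shows the red grip upright at u≈316, from v=152 to 318. It is centred between the fingers at u≈216 and 425. I'll check the bar axis with the wrist depth.

```bash
cat > wm.py <<'E'
from tgt import *
def wristbar(f):
    v,u=np.mgrid[0:480,0:640].astype(float); du=u-f['cx'];dv=v-f['cy'];rr=np.hypot(du,dv)+1e-9;th=rr/f['fx'];z=f['range_z']
    P=np.stack([du/rr*np.tan(th)*z,dv/rr*np.tan(th)*z,z],-1)@R.from_rotvec(f['orientation']).as_matrix().T+f['xyz']
    hsv=cv2.cvtColor(f['image'],cv2.COLOR_RGB2HSV)
    m=((hsv[...,0]<8)|(hsv[...,0]>172))&(hsv[...,1]>150)&(z>0)&(P[...,2]>.15); 
    n,l,s,_=cv2.connectedComponentsWithStats(m.astype(np.uint8)); m=l==1+np.argmax(s[1:,4])
    m=cv2.erode(m.astype(np.uint8),np.ones((3,3)))>0
    return P[m]
E
python3 - <<'E'
from wm import *
f=dict(np.load('w1.npz')); q=wristbar(f); c=q.mean(0); d=np.linalg.svd(q-c,full_matrices=False)[2][0]; d*=np.sign(d[1])
t=(q-c)@d; print(len(q),c,'e',np.arcsin(d[2]),'yaw',np.degrees(np.arctan2(-d[0],d[1])),t.min(),t.max())
a=c-piv; print('rel pivot px,py,z',a@px,a@py,a[2])
# fit cylinder r=.013 about a line in the press plane: least squares
from scipy.optimize import least_squares
def res(p):
    dd=np.array([p[2],1,p[3]]);dd/=np.linalg.norm(dd); w=q-np.array([p[0],.0988,p[1]]); return np.linalg.norm(np.cross(w,dd),axis=1)-.0132
s=least_squares(res,[c[0],c[2]-.01,-.13,.39],loss='soft_l1',f_scale=.002); print(s.x,np.arctan(s.x[3]/np.hypot(1,s.x[2])),np.abs(s.fun).mean()); print(grip(.375))
dd=np.array([s.x[2],1,s.x[3]]);dd/=np.linalg.norm(dd); tt=(q-np.array([s.x[0],.0988,s.x[1]]))@dd; print('ends',tt.min(),tt.max())
E
```

```text
5219 [0.54782901 0.10145553 0.30075167] e 0.36331473937552944 yaw 8.249944222238193 -0.0529216450205186 0.04668584186759213
rel pivot px,py,z -0.0016816268234875087 0.18903638237742582 0.0857516704356597
[ 0.54835127  0.28719895 -0.14220119  0.38357129] 0.3629294112557204 0.000623894806569501
[0.54988871 0.09877245 0.28825451]
ends -0.0455868073923123 0.05403231069794804
```

>>> jog_arm(
  motion=[
    [1, [-0.001, 0.02, -0.001], [0, -0.4, 0]],
    [1, [-0.001, 0.02, -0.001], [0, -0.4, 0]],
    [1, [-0.001, 0.02, -0.0005], [0, 0, 0]],
    [1, [0, 0.02, 0], [0, 0, 0]],
    [1, [0, 0.011, 0], [0, 0, 0]],
    [1, [0, 0, 0], [0, 0, 0]],
    [1, [0, 0, 0], [0, 0, 0]],
  ],
)

```text
clock: 3.78
tcp_pos: [0.5489, 0.0994, 0.2893]
orientation: [-1.006, 1.278, -0.823]
contact_force: [0.9, -0.8, 1.2]
grip_width: 0.085
```

Run:
```python
from tgt import *
e=.363
G=np.array([.5483,.0988,.2872]);Rm=rot(e)
print(G,delta(G,Rm),r.get_obs()['contact_force'])
f=grab('wrist','w2')
```

```text
[0.5483 0.0988 0.2872] (array([ 0.00124628,  0.00176413, -0.0007041 ]), array([-0.19329169,  0.40411494, -0.79273524])) [ 0.93233526 -0.79458852  1.21658921]
```

View pics/w2.png

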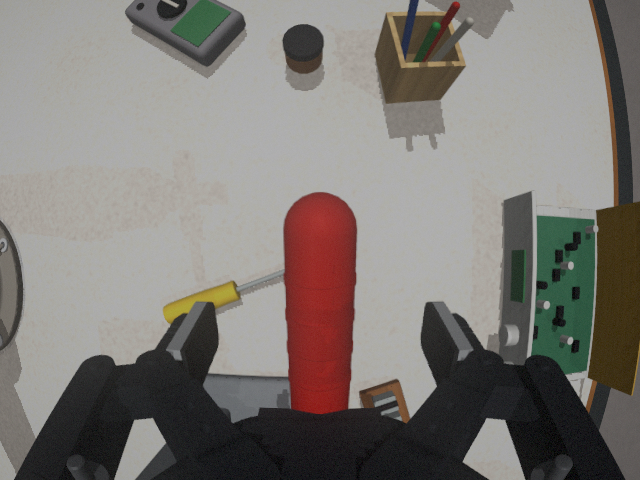

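The bar (u≈285–356) lies between the pads (u≈216 and 425), so I'm closing.

>>> jog_arm(
  motion=[
    [1, [0, 0.002, 0], [0, 0, 0]],
    [0, [0, 0, 0], [0, 0, 0]],
    [0, [0, 0, 0], [0, 0, 0]],
    [0, [0, 0, 0], [0, 0, 0]],
    [0, [0, 0, 0], [0, 0, 0]],
    [0, [0, 0, 0], [0, 0, 0]],
    [0, [0, 0, 0], [0, 0, 0]],
    [0, [0, 0, 0], [0, 0, 0]],
    [0, [0, 0, 0], [0, 0, 0]],
    [0, [0, 0, 0], [0, 0, 0]],
  ],
  force=80,
)

```text
clock: 4.67
tcp_pos: [0.549, 0.099, 0.2871]
orientation: [-1.004, 1.279, -0.824]
contact_force: [-1.0, -1.1, 2.6]
grip_width: 0.0238
```

```bash
cat > st.py <<'E'
from tgt import *
o=r.get_obs();Rc=R.from_rotvec(o['orientation']).as_matrix()
a=o['tcp_pos']-piv
print('t',round(o['clock'],2),'e_pos',round(np.arctan2(a[2],a@py),4),'rad',round(np.hypot(a[2],a@py),4),'px',round(a@px,4),'Ftool',np.round(Rc.T@o['contact_force'],1),'w',round(o['grip_width'],4),'tilt',round(np.arctan2(Rc[:,1]@py,-Rc[2,1]),3), 'M',np.round(Rc.T@o['moment'],2))
E
python3 st.py; python3 -c "
from h import *; grab('scene','s3'); grab('wrist','w3')"
```

```text
t 4.67 e_pos 0.369 rad 0.1999 px -0.0009 Ftool [-0.1 -2.8 -1.2] w 0.0238 tilt 0.377 M [-0.24  0.05 -0.45]
```

View pics/w3.png

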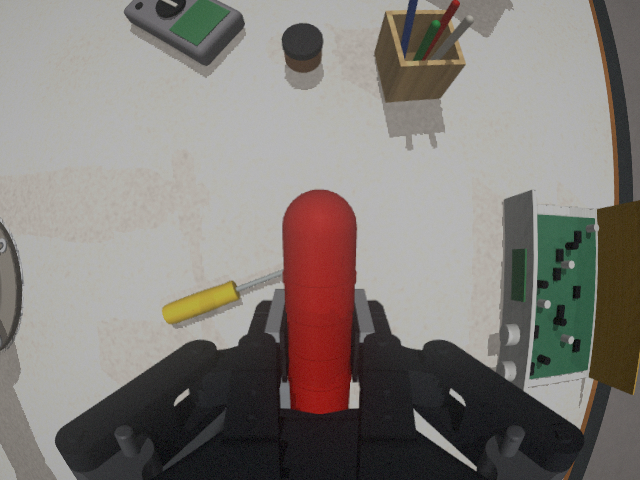

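Gripped, with w=23.8 mm and the bar between the pads in the wrist view. I'll push down along the arc in 2 mm readings.

>>> jog_arm(
  motion=[
    [0, [0, 0.001, 0], [0, 0, -0.287]],
    [0, [0, 0.001, 0], [0, 0, -0.287]],
  ],
)

```text
clock: 4.93
tcp_pos: [0.5489, 0.0997, 0.2851]
orientation: [-1.012, 1.275, -0.832]
contact_force: [-1.7, -2.0, 3.8]
grip_width: 0.0238
```

>>> jog_arm(
  motion=[
    [0, [0, 0.001, 0], [0, 0, -0.287]],
    [0, [0, 0.001, 0], [0, 0, -0.287]],
  ],
)

```text
clock: 5.1
tcp_pos: [0.5488, 0.1005, 0.2831]
orientation: [-1.019, 1.27, -0.84]
contact_force: [-1.6, -2.1, 3.0]
grip_width: 0.0241
```

>>> jog_arm(
  motion=[
    [0, [0, 0.001, 0], [0, 0, -0.287]],
    [0, [0, 0.001, 0], [0, 0, -0.287]],
  ],
)

```text
clock: 5.27
tcp_pos: [0.5487, 0.1012, 0.2812]
orientation: [-1.026, 1.266, -0.847]
contact_force: [-1.5, -2.8, 3.8]
grip_width: 0.0238
```

>>> jog_arm(
  motion=[
    [0, [0, 0.001, 0], [0, 0, -0.287]],
    [0, [0, 0.001, 0], [0, 0, -0.287]],
  ],
)

```text
clock: 5.43
tcp_pos: [0.5486, 0.1018, 0.2793]
orientation: [-1.033, 1.262, -0.855]
contact_force: [-0.7, -3.1, 2.8]
grip_width: 0.0239
```

```bash
python3 st.py
```

```text
t 5.43 e_pos 0.3275 rad 0.1999 px -0.0009 Ftool [ 1.8 -3.6 -1.1] w 0.0239 tilt 0.336 M [-0.32 -0.01 -0.64]
```

>>> jog_arm(
  motion=[
    [0, [0, 0.001, 0], [0, 0, -0.287]],
    [0, [0, 0.001, 0], [0, 0, -0.287]],
  ],
)

```text
clock: 5.6
tcp_pos: [0.5485, 0.1024, 0.2774]
orientation: [-1.04, 1.258, -0.863]
contact_force: [-0.7, -3.1, 3.1]
grip_width: 0.0239
```

>>> jog_arm(
  motion=[
    [0, [0, 0.001, 0], [0, 0, -0.287]],
    [0, [0, 0.001, 0], [0, 0, -0.287]],
  ],
)

```text
clock: 5.77
tcp_pos: [0.5484, 0.1031, 0.2755]
orientation: [-1.048, 1.254, -0.87]
contact_force: [-2.0, -3.3, 4.2]
grip_width: 0.0243
```

>>> jog_arm(
  motion=[
    [0, [0, 0.001, 0], [0, 0, -0.287]],
    [0, [0, 0.001, 0], [0, 0, -0.287]],
  ],
)

```text
clock: 5.93
tcp_pos: [0.5484, 0.1036, 0.2736]
orientation: [-1.055, 1.25, -0.878]
contact_force: [-2.3, -3.4, 2.8]
grip_width: 0.0236
```

>>> jog_arm(
  motion=[
    [0, [0, 0.001, 0], [0, 0, -0.287]],
    [0, [0, 0.001, 0], [0, 0, -0.287]],
  ],
)

```text
clock: 6.1
tcp_pos: [0.5483, 0.1042, 0.2717]
orientation: [-1.062, 1.245, -0.886]
contact_force: [-1.4, -3.8, 2.9]
grip_width: 0.0239
```

>>> jog_arm(
  motion=[
    [0, [0, 0.001, 0], [0, 0, -0.287]],
    [0, [0, 0.001, 0], [0, 0, -0.287]],
  ],
)

```text
clock: 6.27
tcp_pos: [0.5482, 0.1048, 0.2698]
orientation: [-1.069, 1.241, -0.893]
contact_force: [-0.7, -4.9, 3.0]
grip_width: 0.024
```

>>> jog_arm(
  motion=[
    [0, [0, 0.001, 0], [0, 0, -0.287]],
    [0, [0, 0.001, 0], [0, 0, -0.287]],
  ],
)

```text
clock: 6.43
tcp_pos: [0.5481, 0.1053, 0.2678]
orientation: [-1.076, 1.237, -0.901]
contact_force: [-0.9, -4.5, 3.9]
grip_width: 0.024
```

```bash
python3 st.py
```

```text
t 6.43 e_pos 0.2675 rad 0.1999 px -0.0009 Ftool [ 3.1 -4.9 -1.5] w 0.024 tilt 0.276 M [-0.42 -0.07 -1.04]
```

>>> jog_arm(
  motion=[
    [0, [0.0003, 0.001, 0], [0, 0, -0.287]],
    [0, [0.0003, 0.001, 0], [0, 0, -0.287]],
  ],
)

```text
clock: 6.6
tcp_pos: [0.5481, 0.1058, 0.2659]
orientation: [-1.083, 1.232, -0.908]
contact_force: [-1.2, -3.1, 3.8]
grip_width: 0.0238
```

>>> jog_arm(
  motion=[
    [0, [0.0002, 0.001, 0], [0, 0, -0.287]],
    [0, [0.0002, 0.001, 0], [0, 0, -0.287]],
  ],
)

```text
clock: 6.77
tcp_pos: [0.548, 0.1063, 0.2639]
orientation: [-1.09, 1.228, -0.915]
contact_force: [-2.4, -2.9, 4.2]
grip_width: 0.0238
```

>>> jog_arm(
  motion=[
    [0, [0.0001, 0.001, 0], [0, 0, -0.287]],
    [0, [0.0001, 0.001, 0], [0, 0, -0.287]],
  ],
)

```text
clock: 6.93
tcp_pos: [0.5479, 0.1068, 0.262]
orientation: [-1.097, 1.223, -0.922]
contact_force: [-2.5, -1.1, 5.1]
grip_width: 0.024
```

>>> jog_arm(
  motion=[
    [0, [0.0001, 0.001, 0], [0, 0, -0.287]],
    [0, [0.0001, 0.001, 0], [0, 0, -0.287]],
  ],
)

```text
clock: 7.1
tcp_pos: [0.5478, 0.1072, 0.26]
orientation: [-1.104, 1.219, -0.93]
contact_force: [-4.1, 0.5, 6.0]
grip_width: 0.0237
```

>>> jog_arm(
  motion=[
    [0, [0.0001, 0.001, 0], [0, 0, -0.287]],
    [0, [0.0001, 0.001, 0], [0, 0, -0.287]],
  ],
)

```text
clock: 7.27
tcp_pos: [0.5478, 0.1077, 0.2581]
orientation: [-1.111, 1.214, -0.937]
contact_force: [-3.7, 0.5, 5.6]
grip_width: 0.0243
```

```bash
python3 st.py
```

```text
t 7.27 e_pos 0.2172 rad 0.1999 px -0.0009 Ftool [-2.3 -5.2 -3.5] w 0.0243 tilt 0.228 M [-0.63  0.07  0.22]
```

>>> jog_arm(
  motion=[
    [0, [0, 0.001, -0.0001], [0, 0, -0.287]],
    [0, [0, 0.001, -0.0001], [0, 0, -0.287]],
  ],
)

```text
clock: 7.43
tcp_pos: [0.5478, 0.1081, 0.2562]
orientation: [-1.117, 1.209, -0.945]
contact_force: [-2.4, 0.8, 4.9]
grip_width: 0.0239
```

>>> jog_arm(
  motion=[
    [0, [0, 0.001, -0.0001], [0, 0, -0.287]],
    [0, [0, 0.001, -0.0001], [0, 0, -0.287]],
  ],
)

```text
clock: 7.6
tcp_pos: [0.5477, 0.1084, 0.2543]
orientation: [-1.124, 1.204, -0.953]
contact_force: [-2.4, 1.3, 6.1]
grip_width: 0.0237
```

>>> jog_arm(
  motion=[
    [0, [0, 0.001, -0.0001], [0, 0, -0.287]],
    [0, [0, 0.001, -0.0001], [0, 0, -0.287]],
  ],
)

```text
clock: 7.77
tcp_pos: [0.5476, 0.1088, 0.2524]
orientation: [-1.131, 1.199, -0.961]
contact_force: [-0.7, 0.9, 5.1]
grip_width: 0.0239
```

>>> jog_arm(
  motion=[
    [0, [0, 0.001, -0.0001], [0, 0, -0.287]],
    [0, [0, 0.001, -0.0001], [0, 0, -0.287]],
  ],
)

```text
clock: 7.93
tcp_pos: [0.5476, 0.1091, 0.2505]
orientation: [-1.137, 1.195, -0.968]
contact_force: [0.3, 0.1, 5.9]
grip_width: 0.024
```

```bash
python3 st.py
```

```text
t 7.93 e_pos 0.1787 rad 0.1999 px -0.0009 Ftool [-1.2 -5.8  0.3] w 0.024 tilt 0.188 M [-0.38 -0.03  0.09]
```

>>> jog_arm(
  motion=[
    [0, [0, 0.001, 0], [0, 0, -0.287]],
    [0, [0, 0.001, 0], [0, 0, -0.287]],
  ],
)

```text
clock: 8.1
tcp_pos: [0.5475, 0.1095, 0.2486]
orientation: [-1.144, 1.19, -0.976]
contact_force: [-1.3, 1.0, 5.1]
grip_width: 0.0239
```

>>> jog_arm(
  motion=[
    [0, [0, 0.001, 0], [0, 0, -0.287]],
    [0, [0, 0.001, 0], [0, 0, -0.287]],
  ],
)

```text
clock: 8.27
tcp_pos: [0.5475, 0.1098, 0.2466]
orientation: [-1.151, 1.185, -0.984]
contact_force: [-1.9, 0.6, 5.9]
grip_width: 0.0241
```

>>> jog_arm(
  motion=[
    [0, [0, 0.001, 0], [0, 0, -0.287]],
    [0, [0, 0.001, 0], [0, 0, -0.287]],
  ],
)

```text
clock: 8.43
tcp_pos: [0.5474, 0.1101, 0.2446]
orientation: [-1.158, 1.18, -0.991]
contact_force: [-2.2, 0.5, 6.0]
grip_width: 0.024
```

>>> jog_arm(
  motion=[
    [0, [0, 0.001, 0], [0, 0, -0.287]],
    [0, [0, 0.001, 0], [0, 0, -0.287]],
  ],
)

```text
clock: 8.6
tcp_pos: [0.5474, 0.1104, 0.2427]
orientation: [-1.165, 1.176, -0.999]
contact_force: [-2.1, -0.3, 4.8]
grip_width: 0.0236
```

```bash
python3 st.py
```

```text
t 8.6 e_pos 0.139 rad 0.1998 px -0.0009 Ftool [-0.7 -4.8 -2.1] w 0.0236 tilt 0.147 M [-0.46  0.    0.07]
```

>>> jog_arm(
  motion=[
    [0, [0, 0.001, -0.0001], [0, 0, -0.287]],
    [0, [0, 0.001, -0.0001], [0, 0, -0.287]],
  ],
)

```text
clock: 8.77
tcp_pos: [0.5474, 0.1106, 0.2409]
orientation: [-1.172, 1.171, -1.007]
contact_force: [-1.4, -0.7, 6.1]
grip_width: 0.0237
```

>>> jog_arm(
  motion=[
    [0, [0, 0.001, -0.0001], [0, 0, -0.287]],
    [0, [0, 0.001, -0.0001], [0, 0, -0.287]],
  ],
)

```text
clock: 8.93
tcp_pos: [0.5473, 0.1109, 0.239]
orientation: [-1.178, 1.165, -1.014]
contact_force: [-1.5, 0.1, 7.2]
grip_width: 0.0239
```

>>> jog_arm(
  motion=[
    [0, [0, 0.001, 0], [0, 0, -0.287]],
    [0, [0, 0.001, 0], [0, 0, -0.287]],
  ],
)

```text
clock: 9.1
tcp_pos: [0.5473, 0.1111, 0.237]
orientation: [-1.185, 1.161, -1.022]
contact_force: [-1.2, 0.2, 6.1]
grip_width: 0.024
```

>>> jog_arm(
  motion=[
    [0, [0, 0.001, 0], [0, 0, -0.287]],
    [0, [0, 0.001, 0], [0, 0, -0.287]],
  ],
)

```text
clock: 9.27
tcp_pos: [0.5473, 0.1113, 0.2351]
orientation: [-1.192, 1.156, -1.029]
contact_force: [-1.3, -0.6, 8.8]
grip_width: 0.0239
```

```bash
python3 st.py
```

```text
t 9.27 e_pos 0.1006 rad 0.1999 px -0.0009 Ftool [-0.5 -8.8 -1.3] w 0.0239 tilt 0.107 M [-0.42 -0.08  0.07]
```

Take-up is felt at about z=0.236 (q≈0.50). The first click is expected at z≈0.21.

>>> jog_arm(
  motion=[
    [0, [0, 0.001, 0], [0, 0, -0.287]],
    [0, [0, 0.001, 0], [0, 0, -0.287]],
  ],
)

```text
clock: 9.43
tcp_pos: [0.5473, 0.1115, 0.2334]
orientation: [-1.199, 1.151, -1.037]
contact_force: [-3.8, -1.1, 10.8]
grip_width: 0.0242
```

>>> jog_arm(
  motion=[
    [0, [0, 0.001, 0], [0, 0, -0.287]],
    [0, [0, 0.001, 0], [0, 0, -0.287]],
  ],
)

```text
clock: 9.6
tcp_pos: [0.5472, 0.1116, 0.2317]
orientation: [-1.206, 1.146, -1.045]
contact_force: [-3.4, -0.6, 14.0]
grip_width: 0.0237
```

>>> jog_arm(
  motion=[
    [0, [0, 0.001, 0], [0, 0, -0.287]],
    [0, [0, 0.001, 0], [0, 0, -0.287]],
  ],
)

```text
clock: 9.77
tcp_pos: [0.5472, 0.1118, 0.2297]
orientation: [-1.213, 1.14, -1.052]
contact_force: [-3.7, -1.3, 13.3]
grip_width: 0.0241
```

>>> jog_arm(
  motion=[
    [0, [0, 0.001, 0], [0, 0, -0.287]],
    [0, [0, 0.001, 0], [0, 0, -0.287]],
  ],
)

```text
clock: 9.93
tcp_pos: [0.5472, 0.1119, 0.2281]
orientation: [-1.22, 1.135, -1.06]
contact_force: [-5.9, -1.9, 16.5]
grip_width: 0.0244
```

>>> jog_arm(
  motion=[
    [0, [0, 0.001, 0], [0, 0, -0.287]],
    [0, [0, 0.001, 0], [0, 0, -0.287]],
  ],
)

```text
clock: 10.1
tcp_pos: [0.5472, 0.112, 0.2259]
orientation: [-1.227, 1.13, -1.068]
contact_force: [-3.8, -1.4, 14.1]
grip_width: 0.024
```

>>> jog_arm(
  motion=[
    [0, [0, 0.001, 0], [0, 0, -0.287]],
    [0, [0, 0.001, 0], [0, 0, -0.287]],
  ],
)

```text
clock: 10.27
tcp_pos: [0.5472, 0.1121, 0.2242]
orientation: [-1.233, 1.125, -1.075]
contact_force: [-5.5, -2.6, 18.1]
grip_width: 0.0241
```

```bash
python3 st.py
```

```text
t 10.27 e_pos 0.046 rad 0.1999 px -0.0009 Ftool [  1.  -18.2  -5.7] w 0.0241 tilt 0.047 M [-1.29 -0.1  -0.09]
```

>>> jog_arm(
  motion=[
    [0, [0, 0.001, 0], [0, 0, -0.287]],
    [0, [0, 0.001, 0], [0, 0, -0.287]],
  ],
)

```text
clock: 10.43
tcp_pos: [0.5472, 0.1121, 0.2223]
orientation: [-1.24, 1.12, -1.083]
contact_force: [-1.3, -0.2, 4.7]
grip_width: 0.0241
```

>>> jog_arm(
  motion=[
    [0, [0, 0.001, 0], [0, 0, -0.287]],
    [0, [0, 0.001, 0], [0, 0, -0.287]],
  ],
)

```text
clock: 10.6
tcp_pos: [0.5471, 0.1123, 0.2189]
orientation: [-1.247, 1.115, -1.09]
contact_force: [-0.2, 0.1, 5.1]
grip_width: 0.0241
```

>>> jog_arm(
  motion=[
    [0, [0, 0.001, 0], [0, 0, -0.287]],
    [0, [0, 0.001, 0], [0, 0, -0.287]],
  ],
)

```text
clock: 10.77
tcp_pos: [0.5471, 0.1123, 0.2168]
orientation: [-1.254, 1.11, -1.097]
contact_force: [-0.6, 0.6, 7.1]
grip_width: 0.0242
```

```bash
python3 st.py
```

```text
t 10.77 e_pos 0.0089 rad 0.1999 px -0.0009 Ftool [-0.8 -7.  -0.4] w 0.0242 tilt 0.017 M [-0.21 -0.08  0.02]
```

First click: the push fell from 18 to 4.7 N at z≈0.223. The second is expected near z≈0.198.

>>> jog_arm(
  motion=[
    [0, [0, 0.001, 0], [0, 0, -0.287]],
    [0, [0, 0.001, 0], [0, 0, -0.287]],
  ],
)

```text
clock: 10.93
tcp_pos: [0.5471, 0.1123, 0.2148]
orientation: [-1.261, 1.105, -1.105]
contact_force: [-1.1, -0.4, 7.6]
grip_width: 0.0237
```

>>> jog_arm(
  motion=[
    [0, [0, 0.001, 0], [0, 0, -0.287]],
    [0, [0, 0.001, 0], [0, 0, -0.287]],
  ],
)

```text
clock: 11.1
tcp_pos: [0.5471, 0.1123, 0.213]
orientation: [-1.268, 1.1, -1.112]
contact_force: [-0.8, 0.8, 6.2]
grip_width: 0.0238
```

>>> jog_arm(
  motion=[
    [0, [0, 0.001, 0], [0, 0, -0.287]],
    [0, [0, 0.001, 0], [0, 0, -0.287]],
  ],
)

```text
clock: 11.27
tcp_pos: [0.5471, 0.1123, 0.2108]
orientation: [-1.275, 1.095, -1.12]
contact_force: [-1.2, 0.3, 7.7]
grip_width: 0.024
```

>>> jog_arm(
  motion=[
    [0, [0, 0.001, 0], [0, 0, -0.287]],
    [0, [0, 0.001, 0], [0, 0, -0.287]],
  ],
)

```text
clock: 11.43
tcp_pos: [0.5471, 0.1122, 0.2091]
orientation: [-1.281, 1.089, -1.127]
contact_force: [-2.9, -1.7, 10.7]
grip_width: 0.0239
```

>>> jog_arm(
  motion=[
    [0, [0, 0.001, 0], [0, 0, -0.287]],
    [0, [0, 0.001, 0], [0, 0, -0.287]],
  ],
)

```text
clock: 11.6
tcp_pos: [0.5472, 0.1122, 0.2074]
orientation: [-1.288, 1.084, -1.135]
contact_force: [-3.2, -0.9, 13.4]
grip_width: 0.0236
```

>>> jog_arm(
  motion=[
    [0, [0, 0.001, 0], [0, 0, -0.287]],
    [0, [0, 0.001, 0], [0, 0, -0.287]],
  ],
)

```text
clock: 11.77
tcp_pos: [0.5471, 0.1121, 0.2057]
orientation: [-1.295, 1.078, -1.143]
contact_force: [-0.7, 0.3, 6.2]
grip_width: 0.024
```

```bash
python3 st.py
```

```text
t 11.77 e_pos -0.0468 rad 0.1999 px -0.0009 Ftool [-0.1 -6.2 -0.6] w 0.024 tilt -0.044 M [-0.3  -0.06  0.21]
```

>>> jog_arm(
  motion=[
    [0, [0, 0.001, 0], [0, 0, -0.287]],
    [0, [0, 0.001, 0], [0, 0, -0.287]],
  ],
)

```text
clock: 11.93
tcp_pos: [0.5472, 0.112, 0.2034]
orientation: [-1.302, 1.073, -1.15]
contact_force: [-2.6, 0.2, 11.5]
grip_width: 0.0243
```

>>> jog_arm(
  motion=[
    [0, [0, 0.001, 0], [0, 0, -0.287]],
    [0, [0, 0.001, 0], [0, 0, -0.287]],
  ],
)

```text
clock: 12.1
tcp_pos: [0.5472, 0.1119, 0.2016]
orientation: [-1.309, 1.067, -1.157]
contact_force: [-4.0, -1.0, 14.0]
grip_width: 0.024
```

>>> jog_arm(
  motion=[
    [0, [0, 0.001, 0], [0, 0, -0.287]],
    [0, [0, 0.001, 0], [0, 0, -0.287]],
  ],
)

```text
clock: 12.27
tcp_pos: [0.5473, 0.1118, 0.1999]
orientation: [-1.315, 1.062, -1.165]
contact_force: [-4.3, -1.5, 16.6]
grip_width: 0.024
```

```bash
python3 st.py
```

```text
t 12.27 e_pos -0.0757 rad 0.1999 px -0.0009 Ftool [  2.2 -16.6  -4.3] w 0.024 tilt -0.074 M [-1.08 -0.14 -0.24]
```

That dip only went to half and recovered at once, so it was stick-slip. The second click is still expected at z≈0.198.

>>> jog_arm(
  motion=[
    [0, [0, 0.001, 0], [0, 0, -0.287]],
    [0, [0, 0.001, 0], [0, 0, -0.287]],
  ],
)

```text
clock: 12.43
tcp_pos: [0.5473, 0.1116, 0.1982]
orientation: [-1.322, 1.056, -1.173]
contact_force: [-5.5, -0.7, 19.1]
grip_width: 0.0237
```

>>> jog_arm(
  motion=[
    [0, [0, 0.001, 0], [0, 0, -0.287]],
    [0, [0, 0.001, 0], [0, 0, -0.287]],
  ],
)

```text
clock: 12.6
tcp_pos: [0.5473, 0.1113, 0.1952]
orientation: [-1.328, 1.051, -1.18]
contact_force: [0.3, -0.3, 5.2]
grip_width: 0.024
```

```bash
python3 st.py
```

```text
t 12.6 e_pos -0.0991 rad 0.1999 px -0.0009 Ftool [ 0.8 -5.1  0.3] w 0.024 tilt -0.094 M [-0.17 -0.11 -0.04]
```

Second click: 19.1 fell to 5.2 N at z≈0.197. The third is expected at z≈0.173.

>>> jog_arm(
  motion=[
    [0, [0, 0.001, 0], [0, 0, -0.287]],
    [0, [0, 0.001, 0], [0, 0, -0.287]],
  ],
)

```text
clock: 12.77
tcp_pos: [0.5473, 0.1111, 0.1927]
orientation: [-1.335, 1.046, -1.187]
contact_force: [-1.1, -1.1, 7.4]
grip_width: 0.0239
```

>>> jog_arm(
  motion=[
    [0, [0, 0.001, 0], [0, 0, -0.287]],
    [0, [0, 0.001, 0], [0, 0, -0.287]],
  ],
)

```text
clock: 12.93
tcp_pos: [0.5473, 0.1108, 0.1908]
orientation: [-1.342, 1.04, -1.194]
contact_force: [-1.9, 0.2, 8.8]
grip_width: 0.0237
```

>>> jog_arm(
  motion=[
    [0, [0, 0.001, 0], [0, 0, -0.287]],
    [0, [0, 0.001, 0], [0, 0, -0.287]],
  ],
)

```text
clock: 13.1
tcp_pos: [0.5474, 0.1106, 0.1889]
orientation: [-1.349, 1.034, -1.202]
contact_force: [-0.8, -0.9, 8.3]
grip_width: 0.0239
```

>>> jog_arm(
  motion=[
    [0, [0, 0.001, 0], [0, 0, -0.287]],
    [0, [0, 0.001, 0], [0, 0, -0.287]],
  ],
)

```text
clock: 13.27
tcp_pos: [0.5474, 0.1103, 0.1871]
orientation: [-1.356, 1.029, -1.209]
contact_force: [-2.3, -1.2, 10.6]
grip_width: 0.0239
```

>>> jog_arm(
  motion=[
    [0, [0, 0.001, 0], [0, 0, -0.287]],
    [0, [0, 0.001, 0], [0, 0, -0.287]],
  ],
)

```text
clock: 13.43
tcp_pos: [0.5475, 0.1101, 0.1852]
orientation: [-1.362, 1.023, -1.217]
contact_force: [-1.2, -1.7, 10.4]
grip_width: 0.0241
```

>>> jog_arm(
  motion=[
    [0, [0, 0.001, 0], [0, 0, -0.287]],
    [0, [0, 0.001, 0], [0, 0, -0.287]],
  ],
)

```text
clock: 13.6
tcp_pos: [0.5475, 0.1098, 0.1832]
orientation: [-1.369, 1.017, -1.224]
contact_force: [-2.0, -1.2, 11.2]
grip_width: 0.0239
```

>>> jog_arm(
  motion=[
    [0, [0, 0.001, 0], [0, 0, -0.287]],
    [0, [0, 0.001, 0], [0, 0, -0.287]],
  ],
)

```text
clock: 13.77
tcp_pos: [0.5476, 0.1095, 0.1815]
orientation: [-1.376, 1.011, -1.232]
contact_force: [-3.6, -0.8, 13.2]
grip_width: 0.024
```

```bash
python3 st.py
```

```text
t 13.77 e_pos -0.1683 rad 0.1999 px -0.0008 Ftool [  2.5 -13.   -3.6] w 0.024 tilt -0.164 M [-0.68 -0.15 -0.36]
```

>>> jog_arm(
  motion=[
    [0, [0, 0.001, 0], [0, 0, -0.287]],
    [0, [0, 0.001, 0], [0, 0, -0.287]],
  ],
)

```text
clock: 13.93
tcp_pos: [0.5476, 0.1093, 0.1799]
orientation: [-1.382, 1.005, -1.239]
contact_force: [-4.6, -0.4, 16.7]
grip_width: 0.0238
```

>>> jog_arm(
  motion=[
    [0, [0, 0.001, 0], [0, 0, -0.287]],
    [0, [0, 0.001, 0], [0, 0, -0.287]],
  ],
)

```text
clock: 14.1
tcp_pos: [0.5477, 0.1089, 0.1779]
orientation: [-1.389, 1.0, -1.247]
contact_force: [-5.3, 0.6, 17.3]
grip_width: 0.0243
```

>>> jog_arm(
  motion=[
    [0, [0, 0.001, 0], [0, 0, -0.287]],
    [0, [0, 0.001, 0], [0, 0, -0.287]],
  ],
)

```text
clock: 14.27
tcp_pos: [0.5477, 0.1086, 0.1764]
orientation: [-1.395, 0.994, -1.254]
contact_force: [-6.9, -1.6, 20.7]
grip_width: 0.0237
```

```bash
python3 st.py
```

```text
t 14.27 e_pos -0.1944 rad 0.1999 px -0.0009 Ftool [  4.7 -20.2  -6.9] w 0.0237 tilt -0.195 M [-1.37 -0.13 -0.57]
```

>>> jog_arm(
  motion=[
    [0, [0, 0.001, 0], [0, 0, -0.287]],
    [0, [0, 0.001, 0], [0, 0, -0.287]],
  ],
)

```text
clock: 14.43
tcp_pos: [0.5477, 0.1081, 0.174]
orientation: [-1.402, 0.988, -1.261]
contact_force: [-0.9, -0.8, 5.8]
grip_width: 0.0238
```

>>> jog_arm(
  motion=[
    [0, [0, 0.001, 0], [0, 0, -0.287]],
    [0, [0, 0.001, 0], [0, 0, -0.287]],
  ],
)

```text
clock: 14.6
tcp_pos: [0.5478, 0.1074, 0.1709]
orientation: [-1.409, 0.982, -1.268]
contact_force: [0.1, -0.2, 5.1]
grip_width: 0.0238
```

```bash
python3 st.py
```

```text
t 14.6 e_pos -0.2225 rad 0.1998 px -0.0009 Ftool [ 1.3 -4.9  0.2] w 0.0238 tilt -0.214 M [ 0.03 -0.07 -0.13]
```

Third click: 20.7 fell to 5.1 N at z≈0.174. I'll add 3 mm of margin, then hold and settle.

>>> jog_arm(
  motion=[
    [0, [0, 0.001, 0], [0, 0, -0.287]],
    [0, [0, 0.001, 0], [0, 0, -0.287]],
    [0, [0, 0.001, 0], [0, 0, -0.287]],
  ],
)

```text
clock: 14.85
tcp_pos: [0.5479, 0.1067, 0.168]
orientation: [-1.419, 0.974, -1.279]
contact_force: [-0.7, -1.6, 7.7]
grip_width: 0.024
```

>>> jog_arm(
  motion=[
    [0, [0, 0, 0], [0, 0, 0]],
    [0, [0, 0, 0], [0, 0, 0]],
    [0, [0, 0, 0], [0, 0, 0]],
    [0, [0, 0, 0], [0, 0, 0]],
    [0, [0, 0, 0], [0, 0, 0]],
    [0, [0, 0, 0], [0, 0, 0]],
    [0, [0, 0, 0], [0, 0, 0]],
    [0, [0, 0, 0], [0, 0, 0]],
  ],
)

```text
clock: 15.52
tcp_pos: [0.5479, 0.1067, 0.1679]
orientation: [-1.419, 0.974, -1.279]
contact_force: [0.7, -0.9, 5.4]
grip_width: 0.0241
```

```bash
python3 st.py; python3 -c "
from wm import *; grab('scene','s4'); f=grab('wrist','w4')
q=wristbar(f); c=q.mean(0); d=np.linalg.svd(q-c,full_matrices=False)[2][0]; d*=np.sign(d[1]); print('bar e',np.arcsin(d[2]))
im=cv2.imread('pics/s4.png')[190:370,250:430]; cv2.imwrite('pics/both.png',np.hstack([cv2.resize(im,(400,400)),cv2.resize(cv2.imread('pics/w4.png'),(400,400))]))
"; python3 st.py
```

```text
t 15.52 e_pos -0.2382 rad 0.1998 px -0.0009 Ftool [ 2.1 -5.   0.6] w 0.0241 tilt -0.229 M [ 0.01 -0.16 -0.19]
bar e -0.246285331729021
t 15.62 e_pos -0.2381 rad 0.1998 px -0.0009 Ftool [ 1.5 -5.7  0.7] w 0.0244 tilt -0.229 M [ 0.06 -0.15 -0.15]
```

View pics/both.png

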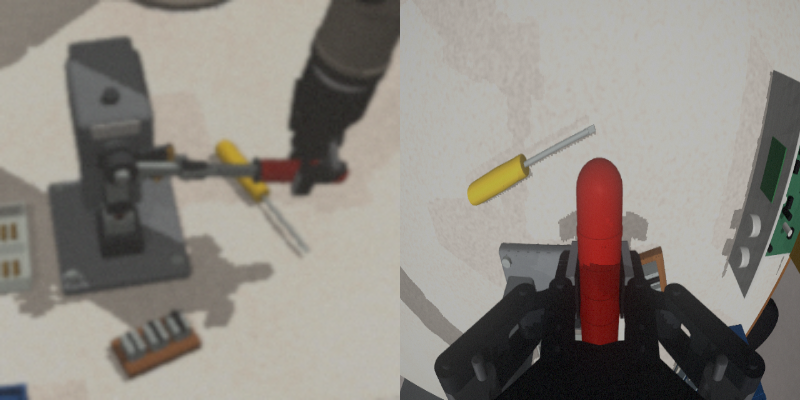

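The scene crop shows the lever lowered with the fingers still around the red grip. In the wrist crop the bar is between the pads. The screwdriver and die block have not moved. Handing in.

```bash
python3 -c "
from bench import r; r.hand_in()"; python3 st.py
```

```text
the job is handed in; nothing more can be done
the job is handed in; nothing more can be done
```

I took the lever by its red grip, brought it down to the third click, and handed the job in with the lever still held there. No verdict was reported.

| Event | Grip height z (m) | Push before (N) | Push after (N) |
|---|---|---|---|
| First click | about 0.223 | 18 | 4.7 |
| Second click | about 0.197 | 19 | 5.2 |
| Third click | about 0.174 | 21 | 5.1 |

- **Spacing:** the clicks came about 25 mm apart, as described. After the third I went on to z = 0.168, about 7 mm past it and roughly 18 mm short of where a fourth would come.
- **Final state:** the lever had not moved for about 0.7 s, with about 5 N on it along the fingers. The gripper was set to close with 80 N, and the opening read 24 mm on the 26 mm bar.
- **Lever angle:** 0.238 rad below horizontal from the arm's pose and 0.246 rad from the wrist camera, so the grip had not slipped noticeably.
- **Other things on the bench:** in the last pictures the screwdriver and the die block looked unmoved. I did not measure the positions of any of the objects.

Two readings were less clean:
- **Take-up:** it was gradual. I felt it at about q = 0.50, but the first click's position puts it nearer 0.44.
- **Stick-slip:** a dip from 13.4 to 6.2 N between the first and second clicks recovered at once, so I did not count it as a click.

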